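# Put the hand stamps away and shut the stamp drawer

### The job

The stamp drawer on the post-office counter cannot be shut because tall cartons have been left in it: first stand every carton upright in the grey tray. Then stand every hand stamp upright in the drawer, the round ones in the left bay and the oblong bar ones in the right bay (as seen from the robot), and finally push the drawer fully home until its catch holds it, without slamming it. Leave the mug and the tape roll where they are.

Things in the scene. Friction and masses are not known exactly. Their poses are not given: they have to be found in the camera images.
- cabinet: Low drawer cabinet, navy, pine top, fixed: 250 mm deep (x), 290 wide (y), 130 high, at a small yaw. Origin: centre of its underside; its front faces its own -x, the robot. The front edge of the 12 mm top board is at own x = -110 mm; below it is clear up to 118 mm above the counter: things over 95 mm tall in the drawer cannot go in.
- drawer (a joint): How far the drawer is out, m: 0 = fully home, 0.2 = fully out; starts at 0.188 to 0.2. Closing = the cabinet's own +x. Friction 1.5 N, some damping. Friction alone holds it where it is left, but in the last 15 to 20 mm a sprung catch draws it home and then holds it with about 4.5 N. The end stop may be pushed against.
- knob_face (a point): Centre of the flat front face of the brass knob (26 mm across, 20 mm long, standing out from the middle of the drawer's 15 mm thick front panel), 76 mm above the counter; axes as the cabinet's. The front panel reaches from 13 to 115 mm above the counter.
- bay_left (a point): Centre of the floor surface of the drawer's left bay (cabinet's +y side), 22 mm above the counter; moves with the drawer; axes as the cabinet's. The bay is 200 mm long in x and 119 wide in y; walls and the divider between the bays are 6 mm thick, 79 mm above the floor. Even with the drawer out, what lies beyond cabinet x = -110 mm is under the top board.
- bay_right (a point): The same for the drawer's right bay (cabinet's -y side).
- tray: Low open grey plastic tray, fixed: 240 (x) x 170 (y) x 40 mm high outside, walls and floor 5 mm. Origin: centre of its underside (the inner floor is 5 mm higher). To the left or the right of the drawer.
- mat: Black rubber mat, 240 x 170 x 4 mm, fixed, on the side of the drawer where the tray is not; the stamps stand on it at first. Origin: centre of its underside.
- round1: Round hand stamp (may be absent): steel disc base 46 mm across and 20 high, with an upright wooden handle, a cylinder 28 mm across from 20 to 84 mm height; 0.2 to 0.33 kg, base-heavy. Told apart by its base. Origin: centre of the underside, z up.
- round2: Round hand stamp (may be absent): steel disc base 46 mm across and 20 high, with an upright wooden handle, a cylinder 28 mm across from 20 to 84 mm height; 0.2 to 0.33 kg, base-heavy. Told apart by its base. Origin: centre of the underside, z up.
- round3: Round hand stamp (may be absent): steel disc base 46 mm across and 20 high, with an upright wooden handle, a cylinder 28 mm across from 20 to 84 mm height; 0.2 to 0.33 kg, base-heavy. Told apart by its base. Origin: centre of the underside, z up.
- bar1: Bar hand stamp (may be absent): oblong steel base 42 (own x) x 60 (own y) mm and 20 high, with the same upright wooden handle 28 mm across from 20 to 84 mm height; 0.2 to 0.33 kg, base-heavy. Told apart by its base. Origin: centre of the underside, z up.
- bar2: Bar hand stamp (may be absent): oblong steel base 42 (own x) x 60 (own y) mm and 20 high, with the same upright wooden handle 28 mm across from 20 to 84 mm height; 0.2 to 0.33 kg, base-heavy. Told apart by its base. Origin: centre of the underside, z up.
- bar3: Bar hand stamp (may be absent): oblong steel base 42 (own x) x 60 (own y) mm and 20 high, with the same upright wooden handle 28 mm across from 20 to 84 mm height; 0.2 to 0.33 kg, base-heavy. Told apart by its base. Origin: centre of the underside, z up.
- carton1: Tall closed cardboard carton (may be absent), 85 (own x) x 55 (own y) x 150 mm high, about 0.2 to 0.3 kg, standing at first in the drawer's left bay. Origin: centre of its underside, z up.
- carton2: Tall closed cardboard carton (may be absent), 85 (own x) x 55 (own y) x 150 mm high, about 0.2 to 0.3 kg, standing at first in the drawer's right bay. Origin: centre of its underside, z up.
- tape_roll: Bystander: loose roll of clear packing tape, 100 mm across, 48 high, lying on the cabinet's top. Origin: centre of its underside.
- mug: Bystander: loose white mug, 76 mm across, 90 high, on the counter. Origin: centre of its underside.
Mind the look-alikes: they are no part of the job. What is shaped like the carton2 but purple or yellow is not meant.

How it is judged:
On the way, in this order (a step that is already met when the one before it is completed fails the run):
1. every carton stands upright in the tray, let go (x of carton1 in the frame of tray between -0.115 and 0.115 m and y of carton1 in the frame of tray between -0.08 and 0.08 m and z of each of carton1, carton2 in the frame of tray below 0.02 m and angle between each of carton1, carton2's own z axis and vertical below 0.15 rad and x of carton2 in the frame of tray between -0.115 and 0.115 m and y of carton2 in the frame of tray between -0.08 and 0.08 m and contact force between each of carton1, carton2 and the fingers below 1 N), for 0.2 s.
2. every hand stamp stands upright in its bay of the drawer, let go (x of round1 in the frame of bay_left between -0.1 and 0.1 m and y of round1 in the frame of bay_left between -0.058 and 0.058 m and z of round1 in the frame of bay_left between -0.01 and 0.012 m and angle between each of round1, round2, round3, bar1, bar2, bar3's own z axis and vertical below 0.15 rad and x of round2 in the frame of bay_left between -0.1 and 0.1 m and y of round2 in the frame of bay_left between -0.058 and 0.058 m and z of round2 in the frame of bay_left between -0.01 and 0.012 m and x of round3 in the frame of bay_left between -0.1 and 0.1 m and y of round3 in the frame of bay_left between -0.058 and 0.058 m and z of round3 in the frame of bay_left between -0.01 and 0.012 m and x of bar1 in the frame of bay_right between -0.1 and 0.1 m and y of bar1 in the frame of bay_right between -0.058 and 0.058 m and z of bar1 in the frame of bay_right between -0.01 and 0.012 m and x of bar2 in the frame of bay_right between -0.1 and 0.1 m and y of bar2 in the frame of bay_right between -0.058 and 0.058 m and z of bar2 in the frame of bay_right between -0.01 and 0.012 m and x of bar3 in the frame of bay_right between -0.1 and 0.1 m and y of bar3 in the frame of bay_right between -0.058 and 0.058 m and z of bar3 in the frame of bay_right between -0.01 and 0.012 m and contact force between each of round1, round2, round3, bar1, bar2, bar3 and the fingers below 1 N), for 0.2 s.
At the end, for the whole second after the job is handed in: The drawer is home (within 4 mm) and at rest; every round stamp stands in the left bay and every bar stamp in the right bay, on the floor, within 0.15 rad of upright; every carton stands in the tray within 0.15 rad of upright; all at rest (x of carton1 in the frame of tray between -0.115 and 0.115 m and y of carton1 in the frame of tray between -0.08 and 0.08 m and z of each of carton1, carton2 in the frame of tray below 0.02 m and angle between each of carton1, carton2, round1, round2, round3, bar1, bar2, bar3's own z axis and vertical below 0.15 rad and x of carton2 in the frame of tray between -0.115 and 0.115 m and y of carton2 in the frame of tray between -0.08 and 0.08 m and x of round1 in the frame of bay_left between -0.1 and 0.1 m and y of round1 in the frame of bay_left between -0.058 and 0.058 m and z of round1 in the frame of bay_left between -0.01 and 0.012 m and x of round2 in the frame of bay_left between -0.1 and 0.1 m and y of round2 in the frame of bay_left between -0.058 and 0.058 m and z of round2 in the frame of bay_left between -0.01 and 0.012 m and x of round3 in the frame of bay_left between -0.1 and 0.1 m and y of round3 in the frame of bay_left between -0.058 and 0.058 m and z of round3 in the frame of bay_left between -0.01 and 0.012 m and x of bar1 in the frame of bay_right between -0.1 and 0.1 m and y of bar1 in the frame of bay_right between -0.058 and 0.058 m and z of bar1 in the frame of bay_right between -0.01 and 0.012 m and x of bar2 in the frame of bay_right between -0.1 and 0.1 m and y of bar2 in the frame of bay_right between -0.058 and 0.058 m and z of bar2 in the frame of bay_right between -0.01 and 0.012 m and x of bar3 in the frame of bay_right between -0.1 and 0.1 m and y of bar3 in the frame of bay_right between -0.058 and 0.058 m and z of bar3 in the frame of bay_right between -0.01 and 0.012 m and linear speed of each of round1, round2, round3, bar1, bar2, bar3, carton1, carton2 below 0.03 m/s and value of joint drawer below 0.004 m and velocity of joint drawer between -0.02 and 0.02 m/s); the robot touches nothing.
It fails at once if the mug is disturbed (moved over 40 mm) (distance of mug from where it was at the start of the episode above 0.04 m).
It fails at once if the tape roll is disturbed (moved over 40 mm) (distance of tape_roll from where it was at the start of the episode above 0.04 m).
It fails at once if the drawer is slammed (closing faster than 0.5 m/s) (velocity of joint drawer below -0.5 m/s).
Of round1, round2, round3, bar1, bar2, bar3 only 5 to 6 are there at a start; the rules pass over those that are not, and their reading is None.
Of carton1, carton2 only 1 to 2 are there at a start; the rules pass over those that are not, and their reading is None.
At some moment in a run one of round1, round2, round3, bar1, bar2, bar3 may be knocked a few centimetres aside while the robot is not near it.
It also fails if it takes over 210 s, if anything falls off the work surface, if the arm or the gripper's body presses on something with over 40 N, if the wrist force passes 120 N, or if a joint passes its speed limit or range.

### The arm

A 6-joint arm with a two-finger parallel gripper is mounted at the origin on the work surface. World frame = base frame: x ahead of the robot, y to its left, z up, the work surface at z = 0. Lengths are in m, angles in rad, forces in N, time in s.
With the tool pointing down it reaches from about 0.25 to 0.85 m from the base axis. Payload 12.5 kg.
Tool frame: the origin (TCP) lies between the finger pads; the fingertips stand 14 mm ahead of it and the grasp point (between the pads) lies 5 mm behind it; z points along the fingers, y is the line along which they close (so a half turn about z gives the same grasp; the last joint's range is limited). The gripper opens to 93 mm and grips with 3 to 60 N. Pads are 15 mm wide; open, the fingers measure 128 mm over their backs; the gripper's body (75 mm by 188 mm) begins 65 mm behind the grasp point.
Start: joints at [1.255, 0.351, 1.652, -0, 1.139, -0.085], TCP at [0.126, 0.535, 0.233] pointing down, gripper open.
Joint ranges: [-2.75, 2.75], [-0.79, 2.1], [0.01, 2.65], [-1.57, 4.71], [0.07, 3.14], [-2.87, 2.87]. Speed limits (rad/s): [2.22, 2.22, 2.79, 3.14, 3.14, 3.14].

### API

Orientations are given as a unit quaternion [w, x, y, z].
In Python, from plant import manip gives the robot as it stands. Calls block until the motion is done:
- manip.move_ptp(position, orientation): joint-space move of the TCP to a pose.
- manip.line_to(position, orientation=None, speed=0.15, threshold=None): straight line of the TCP; orientation=None keeps the orientation; speed is the mean speed in m/s. With threshold (N) it stops when the force on the tool has changed by that much, and returns True; else False.
- manip.goto_joints(angles): joint-space move.
- manip.gripper_to(opening): opening from 0.0 (shut) to 1.0 (fully open); the grip force is fixed at half the most; returns when the fingers have stopped.
- manip.pause(seconds).
- manip.inverse_kinematics(position, orientation): joint angles nearest the present ones, or None.
- manip.read_state(): the state.
- manip.capture(name): name is "side" or "top"; returns a dict with "pixels" (400x640x3 uint8, red, green, blue), "range_z" (400x640 float32, m along the optical axis (not along the pixel's ray), 0 where there is no reading), "fx", "fy", "cx", "cy" (pixels), "view" (4x4, takes a point from world to camera coordinates). Camera axes: x right, y down, z forward; pixel columns grow to the right and rows downward; lengths in m; the calibration is good to about 2 mm. A picture is of the moment at which its call begins.
A pose or a line that the arm cannot do raises manip.Unreachable and nothing moves.
- manip.close_job(): hands the job in; it is judged then, once.
Trained networks look in the newest picture that a camera, given by its name, has taken for a name from the list of things; names that differ only in an ending like _2 or _b are one class to them, and where a whole thing is asked for, a point or a joint stands for the part that bears it (a point fixed in the world has none). Each returns a list of dicts, best first, with "confidence" (0 to 1); they miss things now and then, are a little off and sometimes report something else, mostly with a low value. They report only what shows in the picture. A call takes as long as a camera call. They do not tell look-alikes from the thing itself.
- manip.spot_in(camera, thing): "uv" ([column, row] in pixels, amid what is visible of it).
- manip.outline_of(camera, thing): "pixels" (400x640 bool, what is visible of it) and "uv" ([column, row] in pixels, amid what is visible of it).
- manip.landmark_of(camera, thing): "uv" ([column, row] in pixels: a listed point, or the origin of a listed thing).
The state is a dict: "time_s": time; "joint_pos": joint angles; "dq": joint speeds; "tau": joint torques, N m; "eef_pos": TCP position; "eef_rot": TCP orientation; "ft_force": force on the tool from outside, world axes, zero at the start; "ft_torque": the same for the moment, N m; "gripper_width": opening from 0.0 (shut) to 1.0 (fully open); "grip_force": force on a finger pad.
Only numpy, scipy, OpenCV 4.12 (cv2) and the standard library are available. Lean on these libraries where they do the work, as an engineer would, in place of code of your own. Each camera call takes 0.05 s, during which the arm holds its last target. There are 200 camera calls.

## Working session

There is one attempt and no reset: what is moved stays moved. The work goes in short steps, each a Python script; the robot and the scene stay as the last script left them, time stands still between calls to the robot, and variables do not carry over. Pictures are saved under pics/ and viewed, at most 14 in all, crops included, and the job is handed in when it is done.

```bash
ls; mkdir -p pics; cat > h.py <<'E'
import numpy as np, cv2
from plant import manip
def save(c,n):
    cv2.imwrite(f'pics/{n}.png',cv2.cvtColor(c['pixels'],cv2.COLOR_RGB2BGR))
def cloud(c):
    z=c['range_z']; v,u=np.mgrid[:400,:640]
    P=np.stack([(u-c['cx'])/c['fx']*z,(v-c['cy'])/c['fy']*z,z,np.ones_like(z)],-1)
    W=P@np.linalg.inv(c['view']).T
    W=W[...,:3]; W[z<=0]=np.nan
    return W
E
python3 - <<'E'
from h import *
for n in ['top','side']:
    c=manip.capture(n); save(c,n+'0'); np.savez(f'{n}0.npz',**c)
    W=cloud(c); print(n,c['fx'],np.linalg.inv(c['view'])[:3,3])
    for t in ['round1','bar1','carton1','mug','tape_roll','tray','mat','cabinet','bay_left','bay_right','knob_face']:
        try:
            for d in manip.outline_of(n,t)[:7]:
                m=d['pixels']; q=W[m]; print(t,round(d['confidence'],2),np.round(d['uv']),m.sum(),np.round(np.nanmedian(q,0),3),'ztop',np.round(np.nanpercentile(q[:,2],95),3))
        except Exception as e: print(t,e)
    for t in ['bay_left','bay_right','knob_face','tray','mat','cabinet']:
        print(t,[(round(d['confidence'],2),np.round(d['uv'])) for d in manip.landmark_of(n,t)])
E
```

```text
pics
top 378.32156132651266 [0.45602526 0.00303067 1.18500393]
round1 0.75 [238. 234.] 202 [0.491 0.267 0.039] ztop 0.09
round1 0.51 [233. 210.] 196 [0.565 0.278 0.041] ztop 0.09
bar1 0.79 [210. 210.] 296 [0.562 0.352 0.028] ztop 0.089
bar1 0.62 [215. 261.] 285 [0.412 0.333 0.028] ztop 0.09
bar1 0.61 [241. 258.] 251 [0.423 0.259 0.029] ztop 0.09
carton1 0.84 [312. 285.] 757 [0.345 0.049 0.15 ] ztop 0.154
carton1 0.83 [358. 286.] 871 [ 0.349 -0.096  0.15 ] ztop 0.153
carton1 0.78 [346. 193.] 752 [ 0.593 -0.051  0.172] ztop 0.175
mug 0.73 [225. 162.] 745 [0.71  0.317 0.042] ztop 0.091
tape_roll 0.63 [309. 118.] 709 [0.785 0.045 0.176] ztop 0.181
tray 0.93 [437. 233.] 4821 [ 0.494 -0.329  0.006] ztop 0.039
mat 0.71 [225. 234.] 2819 [0.489 0.32  0.005] ztop 0.009
mat 0.46 [215. 263.] 280 [0.411 0.333 0.028] ztop 0.09
mat 0.3 [437. 232.] 4763 [ 0.496 -0.33   0.006] ztop 0.039
cabinet 0.9 [321. 156.] 13842 [0.702 0.012 0.127] ztop 0.133
cabinet 0.16 [238. 256.] 265 [0.421 0.257 0.028] ztop 0.09
bay_left 0.97 [322. 204.] 6208 [0.576 0.016 0.024] ztop 0.116
bay_left 0.4 [235. 209.] 188 [0.56
[... 1146 characters left out ...]
.] 4313 [0.495 0.34  0.003] ztop 0.006
cabinet 0.73 [306. 193.] 1294 [ 0.6   -0.027  0.141] ztop 0.172
cabinet 0.68 [260. 232.] 14901 [0.711 0.1   0.091] ztop 0.13
cabinet 0.59 [344. 164.] 2230 [ 0.479 -0.356  0.006] ztop 0.038
bay_left 0.93 [319. 227.] 6155 [0.564 0.015 0.058] ztop 0.113
bay_right 0.97 [322. 231.] 6206 [0.563 0.015 0.058] ztop 0.113
knob_face 0.71 [314. 228.] 6280 [0.564 0.014 0.058] ztop 0.114
bay_left [(0.82, array([309., 245.]))]
bay_right []
knob_face [(0.76, array([356., 214.]))]
tray [(0.97, array([339., 169.]))]
mat [(0.98, array([348., 331.])), (0.6, array([348., 315.])), (0.47, array([339., 171.]))]
cabinet [(0.73, array([344., 334.])), (0.65, array([235., 237.]))]
```

```bash
python3 - <<'E'
import cv2
for n in ['top0','side0']:
    i=cv2.imread(f'pics/{n}.png')[90:390,150:530]; cv2.imwrite(f'pics/{n}c.png',cv2.resize(i,None,fx=2,fy=2))
E
```

```text
(no output)
```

View pics/top0c.png

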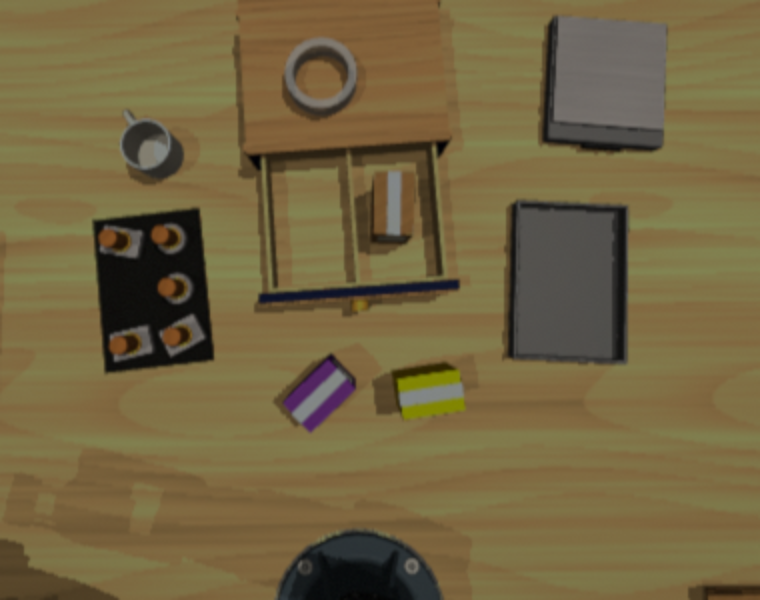

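View pics/side0c.png

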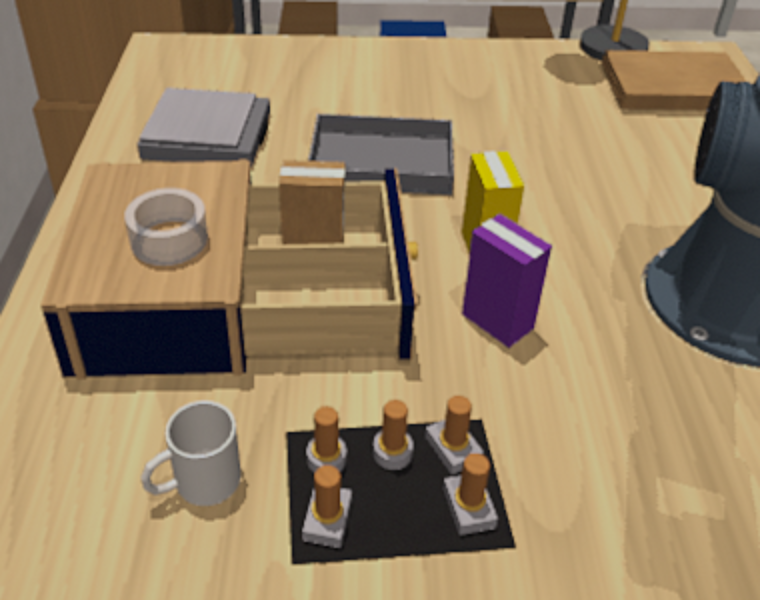

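The full-image candidates are:
- **Brown carton at (346,193):** it stands in the right bay, so it fits carton2.
- **Purple at (310,287) and yellow at (364,286):** both stand in front of the drawer and are look-alikes.
- **carton1:** absent, because the left bay is empty.
- **Stamps:** two round at (233,210) and (238,234), and three bar at (210,210), (215,261) and (241,258).

I'll confirm the carton in one crop and measure the geometry.

```bash
cat >> h.py <<'E'
def rect(P):
    (c,wh,a)=cv2.minAreaRect((P[:,:2]*1000).astype(np.float32)); a=np.radians(a)
    b=cv2.boxPoints((c,wh,np.degrees(a)))/1000; e=[b[1]-b[0],b[2]-b[1]]; e.sort(key=np.linalg.norm)
    L=e[1]; return np.array(c)/1000, [round(float(np.linalg.norm(x)),4) for x in e], float(np.arctan2(L[1],L[0])) # centre,(short,long),yaw of long axis
def stamps(cam='top'):
    """handles: centre; base yaw of its long axis (both cameras must be set up the same)"""
    c=manip.capture(cam); W=cloud(c); out=[]
    z=W[...,2]; x=W[...,0]; y=W[...,1]
    h=((z>.074)&(z<.096)&(x>.3)&(x<.7)&(y>.15)&(y<.5)).astype(np.uint8)
    n,l,s,ce=cv2.connectedComponentsWithStats(h)
    for i in range(1,n):
        q=W[l==i]
        if len(q)<15: continue
        q=q[q[:,2]>np.nanmax(q[:,2])-.008]
        p=(q[:,:2].max(0)+q[:,:2].min(0))/2
        near=(np.hypot(x-p[0],y-p[1])<.045)&(z>.016)&(z<.034)
        b=W[near]; out.append((p,len(q),rect(b),b,ce[i]))
    return out
E
python3 - <<'E'
from h import *
c=dict(np.load('top0.npz')); W=cloud(c); s=dict(np.load('side0.npz')); S=cloud(s)
for n,A in (('top',W),('side',S)):
    x,y,z=A[...,0],A[...,1],A[...,2]
    def g(name,m): 
        q=A[m]; r=rect(q); print(n,name,len(q),np.round(r[0],4),r[1],round(r[2],4),'z',np.round(np.median(q[:,2]),4))
    g('carton',(z>.16)&(x>.5)&(x<.66)&(y<.02)&(y>-.12))
    g('board',(z>.124)&(z<.136)&(x>.62)&(abs(y)<.2)) 
    g('panel',(z>.107)&(z<.121)&(x>.42)&(x<.55)&(abs(y)<.17))
    g('tray',(z>.03)&(z<.046)&(y<-.2)&(y>-.45)&(x<.64)&(x>.3))
    g('purple',(z>.14)&(x<.43)&(x>.27)&(y>-.02)&(y<.14)); g('yellow',(z>.14)&(x<.43)&(x>.27)&(y<-.03)&(y>-.17))
    g('tape',(z>.165)&(x>.7)&(abs(y)<.15))
print('--stamps')
for cam in ('top','side'):
    for p,k,r,b,ce in stamps(cam): print(cam,np.round(p,4),k,np.round(r[0],4),r[1],round(r[2],3),np.round(ce))
i=cv2.imread('pics/top0.png')[140:310,280:400]; cv2.imwrite('pics/cr.png',cv2.resize(i,None,fx=3,fy=3,interpolation=cv2.INTER_CUBIC))
E
```

```text
top carton 639 [ 0.5997 -0.0513] [0.054, 0.0857] -0.0236 z 0.1725
top board 7329 [0.7717 0.0143] [0.2962, 0.3041] 0.0565 z 0.1302
top panel 649 [ 0.4809 -0.0039] [0.018, 0.2838] -1.5095 z 0.1152
top tray 588 [ 0.4965 -0.3243] [0.1719, 0.2403] -0.0597 z 0.0388
top purple 662 [0.3422 0.0521] [0.055, 0.0856] -0.8297 z 0.1508
top yellow 677 [ 0.3427 -0.0985] [0.0551, 0.0855] -1.4259 z 0.1505
top tape 496 [0.7801 0.0449] [0.0979, 0.0982] -0.4653 z 0.1776
side carton 478 [ 0.6    -0.0517] [0.061, 0.085] -0.0159 z 0.1707
side board 5450 [ 1.0629 -0.0039] [0.3253, 0.8756] -0.0742 z 0.129
side panel 498 [ 0.4811 -0.0029] [0.0186, 0.284] -1.5083 z 0.1139
side tray 407 [ 0.4974 -0.3246] [0.1801, 0.2407] -0.0611 z 0.0363
side purple 580 [0.343  0.0504] [0.0589, 0.0883] -0.8369 z 0.1488
side yellow 416 [ 0.344  -0.0983] [0.0569, 0.0878] -1.4382 z 0.1487
side tape 614 [ 1.116  -0.0226] [0.1023, 0.7827] -0.2005 z 0.1756
--stamps
top [0.6835 0.3082] 55 [0.689  0.3085] [0.0451, 0.0728] 1.523 [224. 169.]
top [0.57   0.2856] 56 [0.5677 0.2823] [0.0397, 0.0439] -0.408 [230. 206.]
top [0.5652 0.3618] 71 [0.5651 0.3616] [0.0417, 0.0598] 1.378 [204. 208.]
top [0.4928 0.2743] 65 [0.4922 0.2694] [0.034, 0.0438] -0.123 [234. 233.]
top [0.421  0.2662] 64 [0.4212 0.2664] [0.042, 0.0602] -1.081 [236. 257.]
top [0.4103 0.3418] 69 [0.4118 0.3352] [0.0414, 0.0746] -1.338 [209. 261.]
side [0.6897 0.1546] 22 [0.6906 0.1497] [0.0226, 0.0868] 0.374 [265. 254.]
side [0.4212 0.2658] 98 [0.4212 0.266 ] [0.0433, 0.0618] -1.064 [379. 294.]
side [0.6829 0.3096] 110 [0.6901 0.3095] [0.0481, 0.0746] -1.527 [259. 308.]
side [0.4925 0.274 ] 97 [0.4932 0.2784] [0.0379, 0.0444] -0.116 [347. 296.]
side [0.5687 0.2842] 108 [0.5688 0.2892] [0.0365, 0.0438] 0.046 [312. 300.]
side [0.4104 0.3432] 111 [0.4116 0.3361] [0.0424, 0.0752] -1.341 [387. 324.]
side [0.5647 0.3625] 123 [0.5654 0.3627] [0.0424, 0.0599] 1.392 [313. 330.]
```

View pics/cr.png

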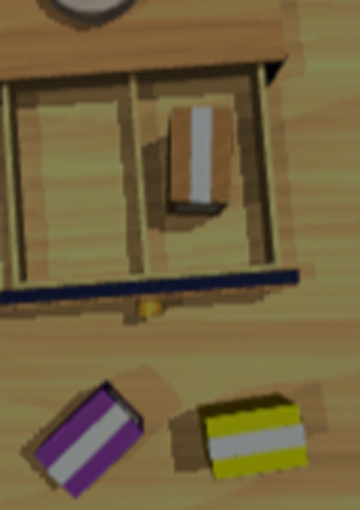

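The crop confirms it: the brown carton with the white strip is at full-image (346,193) in the right bay. The purple and yellow ones outside are look-alikes. I'll move the carton first.

```bash
cat >> h.py <<'E'
from scipy.spatial.transform import Rotation as Ro
YAW=0.0612; U=np.array([np.cos(YAW),np.sin(YAW)]); V=np.array([-U[1],U[0]])
PAN=np.array([.481,-.0035])
def bay(side,bx,by=0): return PAN+U*(.1075+bx)+V*(.0625*(1 if side=='L' else -1)+by)
def down(phi,pos):
    """tool down, closing axis along angle phi (mod pi), the choice nearest the middle of joint 6"""
    best=None
    for p in (phi,phi+np.pi):
        R=np.array([[-np.sin(p),np.cos(p),0],[np.cos(p),np.sin(p),0],[0,0,-1.]]).T
        q=Ro.from_matrix(R).as_quat(scalar_first=True)
        j=manip.inverse_kinematics(list(pos),list(q))
        if j is not None and (best is None or abs(j[5])<best[0]): best=(abs(j[5]),q)
    return list(best[1])
def st(): 
    s=manip.read_state(); print('t %.1f w %.3f grip %.1f F %s p %s'%(s['time_s'],s['gripper_width'],s['grip_force'],np.round(s['ft_force'],1),np.round(s['eef_pos'],3)))
def pick(xy,phi,z,zhi,opening):
    o=down(phi,[*xy,zhi]); manip.gripper_to(opening)
    manip.move_ptp([*xy,zhi],o); manip.line_to([*xy,z],speed=.12); manip.gripper_to(0.0); st()
    manip.line_to([*xy,zhi],speed=.2)
def place(xy,phi,z,zhi,opening,via=()):
    for v in via: manip.move_ptp([*v,zhi],down(phi,[*v,zhi]))
    manip.move_ptp([*xy,zhi],down(phi,[*xy,zhi])); st()
    manip.line_to([*xy,z+.01],speed=.15)
    print('touch',manip.line_to([*xy,z-.004],speed=.03,threshold=3)); st()
    manip.gripper_to(opening); manip.line_to([*xy,zhi],speed=.2)
E
python3 - <<'E'
from h import *
pick([.5998,-.0515],-.02+np.pi/2,.135,.29,1.0)
place([.497,-.3245],-.06+np.pi/2,.118,.29,1.0)
c=manip.capture('top'); save(c,'t1'); W=cloud(c); x,y,z=np.moveaxis(W,-1,0)
m=(z>.14)&(z<.17)&(y<-.2)&(x>.3)&(x<.65); q=W[m]; print(len(q),rect(q),np.median(q[:,2]))
for p,k,r,b,ce in stamps('side'): print(np.round(p,4),k,r[1],round(r[2],3))
st()
E
```

```text
t 6.9 w 0.592 grip 29.9 F [ 0.  -1.6  0.2] p [ 0.6   -0.052  0.135]
t 9.0 w 0.592 grip 29.9 F [-0.4  0.3 -2.8] p [ 0.498 -0.324  0.29 ]
touch True
t 10.6 w 0.595 grip 29.9 F [ 1.4 -1.9  3.3] p [ 0.497 -0.325  0.118]
145 (array([ 0.49646588, -0.323358  ]), [0.0537, 0.0844], -0.06965069472789764) 0.15434079036817883
[0.6895 0.1556] 21 [0.0218, 0.0857] 0.349
[0.4214 0.266 ] 101 [0.043, 0.0604] -1.046
[0.6827 0.3096] 113 [0.0461, 0.0744] -1.534
[0.4924 0.2743] 106 [0.0393, 0.0439] -0.033
[0.5687 0.285 ] 107 [0.0371, 0.0442] -0.032
[0.4099 0.343 ] 116 [0.0427, 0.0748] -1.299
[0.5648 0.3625] 127 [0.0429, 0.062] 1.385
t 12.5 w 0.999 grip 0.0 F [-0.6  0.5  0.2] p [ 0.497 -0.324  0.289]
```

```bash
sed -i 's/<.045)&(z>.016)/<.0375)\&(z>.014)/' h.py; cat > run.py <<'E'
from h import *
import sys
slots={'B':[('R',.055),('R',-.002),('R',-.060)],'R':[('L',.045),('L',-.035)]}
def find():
    r=[]
    for p,k,re,b,ce in stamps('side'):
        if p[0]>.64 or p[1]<.19 or k<50: continue
        r.append((p,'B' if re[1][1]>.053 else 'R',re[2],re[1]))
    return sorted(r,key=lambda a:a[0][1])
def step():
    f=find(); print([(a[1],np.round(a[0],3).tolist(),round(a[2],2),a[3]) for a in f])
    p,t,yaw,_=f[0]; n=sum(a[1]==t for a in f); tot=3 if t=='B' else 2
    side,bx=slots[t][tot-n]
    phi=yaw if t=='B' else YAW+np.pi/2
    # round stamps: any grasp
    pick(p,phi,.069,.25,.65)
    place(bay(side,bx),YAW+np.pi/2,.087,.25,.65)
for _ in range(int(sys.argv[1])): step()
E
python3 run.py 1; python3 - <<'E'
from h import *
save(manip.capture('side'),'s2')
E
```

```text
[('B', [0.421, 0.266], -1.07, [0.0427, 0.0604]), ('R', [0.492, 0.273], -0.05, [0.0409, 0.0441]), ('R', [0.569, 0.285], -0.01, [0.0361, 0.0441]), ('B', [0.41, 0.343], -1.35, [0.0433, 0.0622]), ('B', [0.565, 0.363], 1.4, [0.0427, 0.0601])]
t 17.7 w 0.294 grip 30.0 F [0.2 0.7 0.9] p [0.421 0.266 0.069]
t 20.2 w 0.297 grip 30.0 F [-0.5  0.2 -3. ] p [ 0.647 -0.055  0.25 ]
touch True
t 21.8 w 0.294 grip 30.0 F [ 1.7 -0.4  0.9] p [ 0.647 -0.056  0.087]
```

View pics/s2.png

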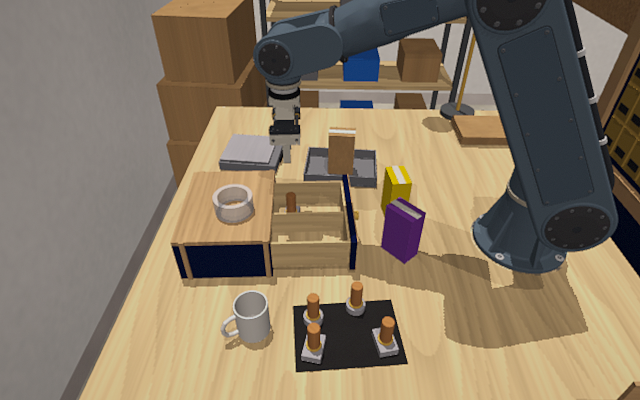

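The bar stamp stands in the right bay at (291,202). The carton stands in the tray at (341,150). One round stamp has shifted to (356,300), and each pick re-detects, so I'll continue.

```bash
python3 run.py 4; python3 - <<'E'
from h import *
a=manip.capture('side')['pixels']
manip.move_ptp([.40,-.30,.30],down(np.pi/2,[.40,-.30,.30]))
b=manip.capture('top'); W=cloud(b); x,y,z=np.moveaxis(W,-1,0)
q=W[(z>.107)&(z<.121)&(x>.42)&(x<.55)&(abs(y)<.17)]; r=rect(q); print('panel',r)
i=b['pixels'][130:300,260:400]; i=cv2.resize(i,None,fx=3,fy=3); j=cv2.resize(a[140:290,180:400],None,fx=1.75,fy=1.75)
k=np.zeros((510,810,3),np.uint8); k[:,:420]=i; k[:j.shape[0],422:422+385]=j[:,:388]
cv2.imwrite('pics/t3.png',cv2.cvtColor(k[:,:800],cv2.COLOR_RGB2BGR)); st()
E
```

```text
[('R', [0.47, 0.25], -0.04, [0.0403, 0.0425]), ('R', [0.569, 0.285], -0.01, [0.0362, 0.0442]), ('B', [0.41, 0.343], -1.35, [0.0425, 0.0623]), ('B', [0.565, 0.363], 1.39, [0.0421, 0.0619])]
t 28.3 w 0.298 grip 29.9 F [ 0.8 -1.3 -1.4] p [0.47  0.25  0.069]
t 31.7 w 0.294 grip 29.9 F [-0.   0.1 -2.1] p [0.629 0.068 0.25 ]
touch True
t 33.3 w 0.298 grip 30.0 F [1.3 1.8 2.3] p [0.63  0.069 0.086]
[('R', [0.569, 0.286], 0.04, [0.0361, 0.0438]), ('B', [0.41, 0.343], -1.34, [0.0427, 0.0615]), ('B', [0.565, 0.362], 1.39, [0.042, 0.0615])]
t 39.9 w 0.296 grip 30.0 F [-0.3 -0.7  0.6] p [0.569 0.286 0.069]
t 43.3 w 0.296 grip 30.0 F [-0.2 -0.7 -1.9] p [0.55  0.063 0.25 ]
touch True
t 44.9 w 0.295 grip 30.0 F [1.4 2.1 1. ] p [0.55  0.064 0.086]
[('B', [0.41, 0.342], -1.35, [0.0422, 0.0609]), ('B', [0.565, 0.363], 1.38, [0.0425, 0.0606])]
t 51.4 w 0.295 grip 30.0 F [-0.6  0.1  0.2] p [0.41  0.342 0.069]
t 54.6 w 0.297 grip 30.0 F [ 0.6  0.4 -2.3] p [ 0.59  -0.059  0.25 ]
touch True
t 56.2 w 0.293 grip 30.0 F [ 1.3 -0.2  1.9] p [ 0.591 -0.06   0.087]
[('B', [0.565, 0.362], 1.38, [0.0422, 0.0611])]
t 62.4 w 0.294 grip 30.0 F [-0.3 -0.7 -0.1] p [0.565 0.362 0.069]
t 65.3 w 0.298 grip 30.0 F [ 1.2 -0.1 -3.4] p [ 0.532 -0.063  0.25 ]
touch True
t 66.9 w 0.294 grip 30.0 F [1.1 2.6 1.5] p [ 0.533 -0.063  0.086]
panel (array([ 0.51285333, -0.0021642 ]), [0.0798, 0.2835], -1.5108884572982788)
t 69.8 w 0.650 grip 0.0 F [-0.1 -0.2  0.4] p [ 0.401 -0.299  0.3  ]
```

View pics/t3.png

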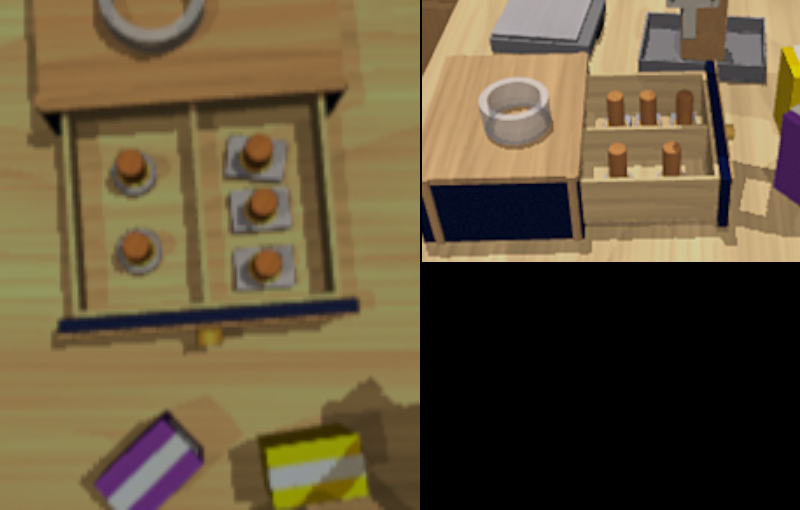

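All five stamps are in place: rounds at crop (133,170) and (138,250) in the left bay, bars at (258,155), (263,207) and (267,265) in the right. I'll push the drawer home now.

```bash
python3 - <<'E'
from h import *
P=lambda s,z:[*(PAN+U*s),z]
o=down(YAW+np.pi/2,P(-.045,.25))
manip.gripper_to(0.0)
manip.move_ptp(P(-.045,.25),o)
manip.line_to(P(-.045,.111),speed=.12)
print(manip.line_to(P(.13,.111),speed=.05,threshold=15)); st()
print(manip.line_to(P(.21,.111),speed=.025,threshold=12)); st()
manip.pause(.3)
s=np.array(manip.read_state()['eef_pos'])[:2]
manip.line_to([*(s-U*.05),.111],speed=.06); a=s-U*.05
manip.line_to([*a,.28],speed=.15)
manip.move_ptp([.35,-.30,.32],down(np.pi/2,[.35,-.30,.32]))
c=manip.capture('top'); W=cloud(c); x,y,z=np.moveaxis(W,-1,0)
pr=(W[...,:2]-PAN)@U
lat=(W[...,:2]-PAN)@V
m=(abs(lat)<.012)&(z>.065)&(z<.095)&(pr>.05)&(pr<.25); print('knob front',np.round(np.nanmin(pr[m]),4) if m.any() else None)
b=(abs(lat)<.13)&(z>.126)&(z<.134)&(pr>.1)&(pr<.5); print('board front',np.nanpercentile(pr[b],1))
save(c,'t4'); s2=manip.capture('side')['pixels']
k=np.hstack([c['pixels'][90:300,230:500],s2[120:330,150:420]]); cv2.imwrite('pics/end.png',cv2.cvtColor(cv2.resize(k,None,fx=1.48,fy=1.48),cv2.COLOR_RGB2BGR)); st()
E
```

```text
False
t 76.9 w 0.002 grip 0.4 F [-0.6 -0.2 -1. ] p [0.611 0.004 0.111]
True
t 78.9 w 0.005 grip 0.0 F [ 0.  -0.3  0.4] p [0.662 0.008 0.111]
knob front 0.1708
board front 0.20756653008321824
t 83.0 w 0.004 grip 0.0 F [0.1 0.8 0.3] p [ 0.351 -0.3    0.32 ]
```

View pics/end.png

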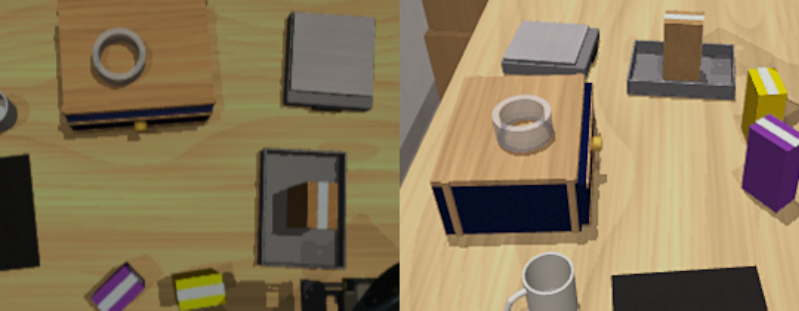

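The drawer looks home: panel at crop (140,117), tape, mug and carton untouched. I'll give one gentle confirming push against the end stop before handing in.

```bash
python3 - <<'E'
from h import *
P=lambda s,z:[*(PAN+U*s),z]
o=down(YAW+np.pi/2,P(.14,.28)); manip.move_ptp(P(.14,.28),o); manip.line_to(P(.14,.111),speed=.12)
print(manip.line_to(P(.21,.111),speed=.02,threshold=20))
s=np.array(manip.read_state()['eef_pos'])[:2]; print('s',(s-PAN)@U); st()
manip.pause(.3)
manip.line_to(P(.13,.111),speed=.06); manip.line_to(P(.13,.28),speed=.15)
manip.move_ptp([.35,-.30,.32],down(np.pi/2,[.35,-.30,.32]))
c=manip.capture('top'); W=cloud(c); z=W[...,2]; pr=(W[...,:2]-PAN)@U; lat=(W[...,:2]-PAN)@V
m=(abs(lat)<.012)&(z>.065)&(z<.095)&(pr>.05)&(pr<.25); print('knob front',np.nanmin(pr[m])); manip.pause(.5); st()
E
```

```text
True
s 0.18122069973142493
t 88.1 w 0.008 grip 0.0 F [ 0.6 -0.4 -0.2] p [0.662 0.008 0.111]
knob front 0.17080034687935597
t 92.8 w 0.005 grip 0.0 F [ 0.5  0.3 -0.2] p [ 0.35 -0.3   0.32]
```

The second push met a hard stop at the same place, and the drawer stayed there when the gripper backed off. I'm handing in.

```bash
python3 -c "
from plant import manip
print(manip.close_job())"
```

```text
the job is handed in; nothing more can be done
None
```

I handed the job in at about 93 s with no verdict returned: the one carton stands in the tray, two round stamps are in the left bay and three bar stamps in the right, the drawer is pushed gently home against its end stop, and the mug and tape roll are where they were.

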